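Level the shed shelf: seat the spirit level, press and turn the levelling foot

TASK

Seat the spirit level, vial upward, fully down in the two clips on the white shelf and let go of it. Then grip the bar knob of the levelling foot, press it down so that the foot bears firmly on its bracket, and turn it until the bubble rests between the two lines; finish like that, still gripping the knob and pressing the foot down, with the bubble between the lines. Leave the other things on the bench where they are.

Things in the scene. Friction and masses are not known exactly. Their poses are not given: they have to be found in the camera images.
- level: Aluminium box spirit level with black ends, loose on the bench at the robot's left: 220 mm long (x), 26 wide (y), 45 high, about 0.35 kg. Origin: centre of its underside, z up. A green vial, 74 mm long, lies in the middle of its top face, two black lines 14 mm either side of the middle; vial and bubble stand up to 4 mm proud. Either end may point either way in the clips.
- bubble (a joint): Pale bubble, 20 mm long, in the level's vial: offset from the middle in m along the level's +x, +-0.022 at the ends. It floats to the higher end, about 1.1 mm per mrad of slope, and takes about 1.5 s to settle. Between the lines means within 4 mm of 0.
- cradle (a point): Point on the shelf's top face midway between its two clips; y runs along the shelf, from the knob's end to the pivot's end, z out of the face. Each clip is two aluminium walls 4 mm thick, 14 high, 30 long (y), 33 apart inside, centred 75 mm from here along +-y; the level lies along y between them, underside on the shelf. No walls in the middle 120 mm.
- pivot (a point): The shelf's hinge axis, 120 mm from the cradle point along its +y, at mid-thickness. The shelf is white MDF, 400 x 140 x 18 mm, top about 0.1 m above the bench, on a bracket at each end; a spring holds the knob's end up (about 0.035 rad, 11 mm at the knob) until the knob is pressed down.
- knob: Black bar knob on a 60 mm wide, 5 mm thick skirt disc, on the levelling screw at the shelf's other end, 205 mm from the cradle point along its -y. Bar 50 mm long (x), 14 thick (y), 24 high; origin: centre of the bar's underside (the skirt's top), z up, 18 to 21 mm above the shelf's face. Friction 0.15 N m. Fingertips gripping the bar can push on the skirt.
- knob_grip (a point): On the knob's axis, 21 mm above the bar's underside: a height to grip. Pressed 6 to 9 mm down with about 4 to 6 N the foot meets its bracket, a hard stop; let go, it springs up. The pressed end is at first always too high: turn anticlockwise from above (0.7 to 1.4 rad) to lower it: 4 mm, or 13.5 mm of bubble towards the pivot, per rad. The pressed knob keeps its height.
- screw: Steel levelling screw, 12 mm thick, carrying the knob and standing through the shelf; origin on its axis at the shelf's mid-thickness at mid-travel, 33 mm below the knob's origin. Its lower tip, the foot, is 40 mm below the origin.
- pad: Steel bracket ledge, 50 x 60 mm, under the screw, on which the foot bears when the knob is pressed; origin at the middle of its top face, 50 mm above the bench.
- torch: Bystander: black torch, 52 mm wide at its foot, 150 mm tall, standing on its lens on the robot's right; origin at the centre of its underside.
- wrench: Bystander: steel wrench lying flat before the shelf, near the robot; origin at the centre of its underside.
- cup: Bystander: red plastic cup, 76 mm wide, 90 mm tall, far left beside the shelf; origin at the centre of its underside.
- brush: Bystander: wooden-handled brush lying on the robot's right; origin at the centre of its underside.
- tape: Bystander: grey tape measure, 65 x 35 x 60 mm, near the robot on its right; origin at the centre of its underside.
There are look-alikes about, which are no part of the job. Leave any purple or yellow look-alike of the level alone.

How it is judged:
On the way, in this order (a step that is already met when the one before it is completed fails the run):
1. the level lies fully down in both clips, upright, and is released (x of level in the frame of cradle between -0.006 and 0.006 m and y of level in the frame of cradle between -0.025 and 0.025 m and z of level in the frame of cradle between -0.005 and 0.005 m and angle between the x axis of level and the y axis of cradle, either way round below 0.08 rad and angle between level's own z axis and vertical below 0.1 rad and contact force between the fingers and level below 0.1 N), for 0.3 s.
2. the gripped knob is pressed down so that the foot bears on its bracket (contact force between the fingers and knob above 2 N and contact force between screw and pad above 1.5 N), for 0.2 s.
At the end, for the whole second after the job is handed in: The level lies upright in both clips (within 6 mm across, 25 mm along, 5 mm in height of the cradle point, 0.08 rad), untouched; the fingers hold the knob (over 2 N) and press the foot on its bracket (over 1.5 N); the bubble stays within 4 mm of the middle (all of step 1 and all of step 2 and value of joint bubble between -0.004 and 0.004 m); the arm keeps its last pose, push and grip.
It fails at once if a bystander is pushed more than 30 mm (distance of any of torch, wrench, cup, brush, tape from where it was at the start of the episode above 0.03 m).
It also fails if it takes over 64 s, if anything falls off the work surface, if the arm or the gripper's body presses on something with over 40 N, if the wrist force passes 120 N, or if a joint passes its speed limit or range.

ROBOT

A 6-joint arm with a two-finger parallel gripper is mounted at the origin on the work surface. World frame = base frame: x ahead of the robot, y to its left, z up, the work surface at z = 0. Lengths are in m, angles in rad, forces in N, time in s.
With the tool pointing down it reaches from about 0.325 to 0.85 m from the base axis. Payload 15.5 kg.
Tool frame: the origin (TCP) lies at the very end of the fingers, on their centre line; the grasp point (between the pads) lies 19 mm behind it; z points along the fingers, y is the direction in which the jaws open and shut (so a half turn about z gives the same grasp; the last joint's range is limited). The gripper opens to 91 mm and grips with 3 to 60 N. Pads are 32 mm wide; open, the fingers measure 118 mm over their backs; the gripper's body (76 mm by 178 mm) begins 60 mm behind the grasp point.
Start: joints at [1.194, 0.494, 1.345, -0, 1.302, -0.096], TCP at [0.173, 0.601, 0.214] pointing down, gripper open.
Joint ranges: [-2.91, 2.91], [-0.82, 2.16], [0.22, 2.67], [-1.22, 4.37], [0.12, 2.79], [-3.08, 3.08]. Speed limits (rad/s): [1.89, 1.89, 2.57, 3.01, 3.01, 3.01].

INTERFACE

Orientations are given as a rotation vector (axis times angle).
In Python, from workcell import readout, viewer, bot gives the robot as it stands.
- The arm moves only by the tool play_rows, never from a script. Its argument "increments" is one flat list of numbers, 7 for each row, row after row: the shift along the world's x, y, z in mm, then the turn, a rotation vector about the world's x, y, z in rad, then the opening, from 0 (shut) to 1 (fully open). In form: [tx, ty, tz, ax, ay, az, jaw, tx, ty, tz, ax, ay, az, jaw, ...]. A call has 1 to 12 rows; each row shifts and turns the commanded pose from where the row before left it; what a row does not reach is not made up. A row lasts 1/8 s, in which the tool goes at most 62.5 mm and 10.7 degrees, less where a joint would pass 70% of its speed; a pose out of reach is approached as far as the arm can. A call is refused whole if a number of a shift passes 62.5 or a number of a turn 0.188, either way. A call with a gripper value outside its range is refused whole. The fingers move at their own pace and stop on an object; "force" is the grip in N (left out, the last holds). Time passes only in rows, so rows that do not move let the fingers close. It gives the time, the measured TCP pose, the force and the opening at its end, in the units of the state.
- readout.get_obs(): the state, without advancing time (a new reading comes with each control period).
- viewer.grab_frame(name): name is "scene" or "top"; returns the picture (420x560x3 uint8, blue, green, red); there is no depth.
- viewer.calibration(name): a dict with "camera_matrix" (3x3 intrinsics, pixels), "k1" (the pictures are not rectified: a ray, as slopes to the right and down, at radius r is drawn at 1 + k1 r^2 times it, then the intrinsics apply), "xyz" and "attitude" of the camera in the world. Camera axes: x right, y up, looking along -z (the intrinsics and any distortion apply to the point x, -y, -z); pixel columns grow to the right and rows downward; lengths in m; the calibration is good to about 2 mm. A picture is of the moment at which its call begins. calibration takes no time and is no camera call.
- bot.hand_in(): hands the job in, once; it reports no verdict.
The state is a dict: "time_s": time; "joint_positions": joint angles; "qd": joint speeds; "effort": joint torques, N m; "tool_pos": TCP position; "tool_rot": TCP orientation; "force": force on the tool from outside, world axes, zero at the start; "moment": the same for the moment, N m; "grip_width": finger opening in m.
Only numpy, scipy, OpenCV 4.12 (cv2) and the standard library are available. Lean on these libraries where they do the work, as an engineer would, in place of code of your own. Each camera call takes 0.05 s, during which the arm holds its last target.

## Working session

There is one attempt and no reset: what is moved stays moved. The work goes in short steps, Python scripts to look and compute and a tool call to move; the robot and the scene stay as the last step left them, time stands still between calls to the robot, and variables do not carry over. Pictures are saved under pics/ and viewed, and the job is handed in when it is done.

Besides the shell and the picture viewer there is one more tool, called as name(argument=value, ...) on one line, values as JSON. play_rows: Moves the arm, as the interface text tells. Its arguments: {"type":"object","properties":{"increments":{"type":"array","items":{"type":"number"}},"force":{"type":"number"}},"required":["increments"]}

```bash
mkdir -p pics; ls
cat > h.py <<'E'
import numpy as np, cv2
from scipy.spatial.transform import Rotation as R
from workcell import readout, viewer, bot
def cam(n):
    c=viewer.calibration(n); K=np.array(c["camera_matrix"]); a=np.array(c["attitude"],float)
    Rm=R.from_rotvec(a).as_matrix() if a.shape==(3,) else a
    return K,c["k1"],np.array(c["xyz"]),Rm
def ray(n,u,v):
    K,k1,p,Rm=cam(n)
    x=(u-K[0,2])/K[0,0]; y=(v-K[1,2])/K[1,1]
    s=1.
    for _ in range(30): s=1/(1+k1*(x*x+y*y)*s*s)
    return p,Rm@np.array([x*s,-y*s,-1])
def onz(n,u,v,z):
    p,d=ray(n,u,v); return p+d*(z-p[2])/d[2]
def proj(n,P):
    K,k1,p,Rm=cam(n); q=Rm.T@(np.array(P)-p); x=q[0]/-q[2]; y=-q[1]/-q[2]; f=1+k1*(x*x+y*y)
    return np.array([K[0,0]*x*f+K[0,2],K[1,1]*y*f+K[1,2]])
def crop(im,x0,y0,x1,y1,s): return cv2.resize(im[y0:y1,x0:x1],None,fx=s,fy=s,interpolation=cv2.INTER_CUBIC)
E
python3 - <<'E'
from h import *
for n in("scene","top"):
    cv2.imwrite(f"pics/{n}0.png",viewer.grab_frame(n)); print(n,viewer.calibration(n))
print(readout.get_obs())
E
```

```text
pics
scene {'camera_matrix': array([[533.34867543,   0.        , 279.71068325],
       [  0.        , 533.34867543, 200.83125144],
       [  0.        ,   0.        ,   1.        ]]), 'k1': -0.04943781469465648, 'xyz': array([1.27628018, 0.51027292, 1.20844438]), 'attitude': array([0.41557254, 0.78376318, 2.00027331])}
top {'camera_matrix': array([[439.93588515,   0.        , 281.01170345],
       [  0.        , 439.93588515, 210.90189523],
       [  0.        ,   0.        ,   1.        ]]), 'k1': -0.10463952562406936, 'xyz': array([ 0.27441839, -0.04436807,  1.21313675]), 'attitude': array([ 0.14040421, -0.13372224, -1.5542894 ])}
{'time_s': 0.1, 'joint_positions': array([ 1.19450443e+00,  4.94126931e-01,  1.34608688e+00, -5.39841246e-05,
        1.30248254e+00, -9.55114737e-02]), 'qd': array([-5.24159734e-04, -6.06875073e-05, -2.36094264e-03, -4.00935602e-05,
       -3.67976075e-04,  8.85250377e-05]), 'effort': array([ 1.56730501e-03, -8.80243278e+01, -3.82544446e+01,  7.11575593e-02,
        4.79143148e-02,  4.45407943e-05]), 'tool_pos': array([0.17308364, 0.60019226, 0.21338823]), 'tool_rot': array([-4.39550098e-01, -3.11048138e+00,  1.70465981e-03]), 'force': array([0.22090799, 0.4885251 , 0.44865759]), 'moment': array([ 0.04074734, -0.01111785, -0.00413796]), 'grip_width': 0.09146601503646884}
```

View pics/scene0.png

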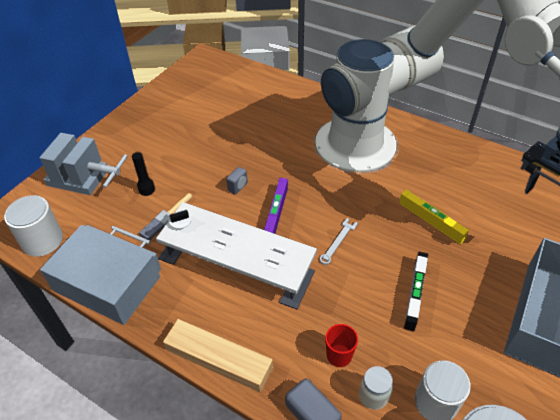

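View pics/top0.png

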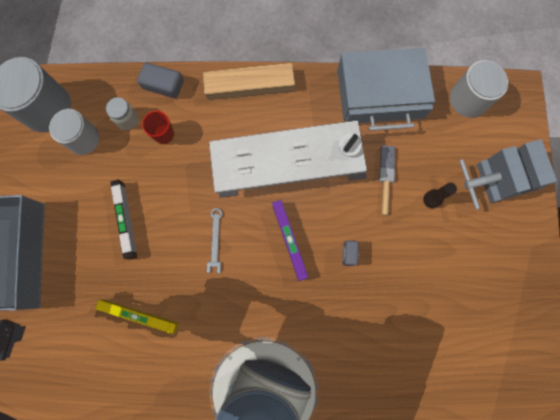

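Run:
```python
from h import *
s=cv2.imread("pics/scene0.png"); t=cv2.imread("pics/top0.png")
cv2.imwrite("pics/a.png",crop(t,200,110,380,200,4.4))
cv2.imwrite("pics/b.png",crop(s,150,195,330,315,4.4))
cv2.imwrite("pics/c.png",np.hstack([crop(t,90,165,160,275,5),crop(s,390,240,460,350,5)]))
```

```text
(no output)
```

View pics/a.png

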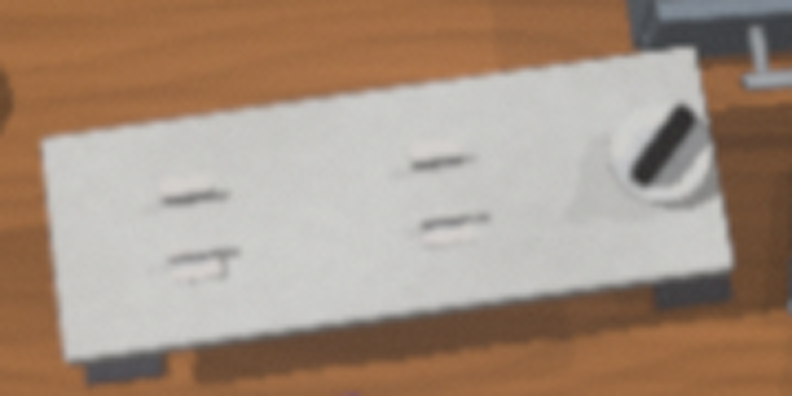

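View pics/b.png

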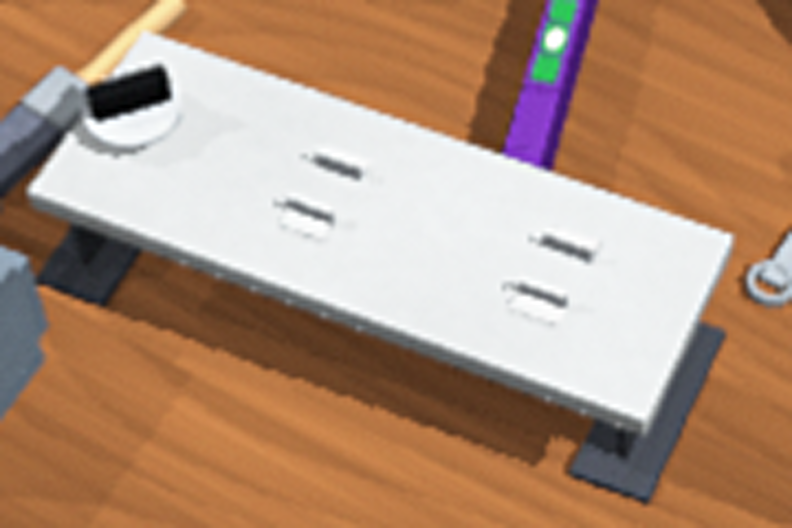

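View pics/c.png

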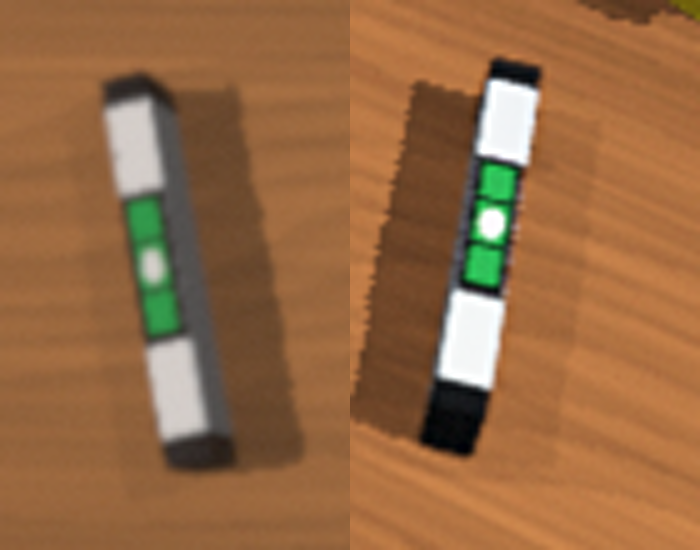

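```bash
cat > fit.py <<'E'
from h import *
from scipy.optimize import least_squares
def px(L,x0,y0,s): return [((x+.5)/s-.5+x0,(y+.5)/s-.5+y0) for x,y in L]
T=px([(43,140),(695,47),(733,268),(66,358),(199,228),(446,193),(665,145)],200,110,4.4)
S=px([(640,425),(30,193),(145,33),(735,238),(553,274),(323,191),(130,92)],150,195,4.4)
def shelf(p):
    cx,cy,yaw,t,z0,s,_=p
    Rm=R.from_euler("ZX",[yaw,-t]).as_matrix(); o=np.array([cx,cy,z0])
    L=[(.07,.2+s,0),(.07,-.2+s,0),(-.07,-.2+s,0),(-.07,.2+s,0),(0,.075,.008),(0,-.075,.008),(0,-.205,.043)]
    return [o+Rm@np.array(l) for l in L]
def res(p):
    r=[]
    for P,t,s in zip(shelf(p),T,S): r+=[*(proj("top",P)-t),*(proj("scene",P)-s)]
    return np.array(r+[(p[3]-.035)/.005])
f=least_squares(res,[.5,0,0.1,.035,.1,0,0],loss="soft_l1")
print(f.x.round(4)); print(res(f.x)[:-1].reshape(-1,4).round(1)); P=shelf(f.x); print("knobtop",P[6],"clips",P[4],P[5])
# level: corners of top face: top view and scene
Tl=px([(105,95),(150,88)],90,165,5)
c=[(152,268),(491-350,224)]
p=px([c[0]],90,165,5)[0]; q=px([c[1]],390,240,5)[0]
print("level mid", onz("top",*p,.047), onz("scene",*q,.047))
# ends of white: top (130,105)/(185,437)
for nm,pts,x0,y0 in(("top",[(129,103),(184,437),(142,195),(163,339)],90,165),("scene",[(514-350,80),(465-350,385),(498-350,162),(481-350,290)],390,240)):
    W=[onz(nm,*u,.045) for u in px(pts,x0,y0,5)]
    for i in(0,2):
        d=W[i]-W[i+1]; print(nm,((W[i]+W[i+1])/2).round(4),np.linalg.norm(d).round(4),np.arctan2(d[1],d[0]))
o=readout.get_obs(); print(R.from_rotvec(o["tool_rot"]).as_matrix().round(3))
E
python3 fit.py
```

```text
[ 0.6126 -0.0132  0.1434  0.0344  0.0984 -0.0394  0.    ]
[[ 0.  -0.   0.9  0.4]
 [ 0.1  0.7 -0.7  0.4]
 [ 0.3  0.7 -0.1  0.3]
 [ 0.   1.  -0.5  0.5]
 [-1.2 -0.4  0.1 -0.2]
 [-0.6 -0.3  0.  -0.2]
 [ 0.4 -0.3 -0.8 -1.6]]
knobtop [ 0.64163934 -0.21450838  0.1484023 ] clips [0.60181719 0.06126179 0.10379282] [ 0.62324265 -0.08711049  0.10895185]
level mid [0.45495289 0.40061224 0.047     ] [0.4552499  0.39962369 0.047     ]
top [0.4555 0.3994 0.045 ] 0.1896 0.23916285903237738
top [0.4561 0.4012 0.045 ] 0.0814 0.22125066169570834
scene [0.4549 0.3997 0.045 ] 0.1933 -2.8905374661711383
scene [0.4546 0.399  0.045 ] 0.0808 -2.86849003453902
[[-0.961  0.277 -0.   ]
 [ 0.277  0.961 -0.001]
 [ 0.    -0.001 -1.   ]]
```

play_rows(increments=[35, -25, -10, 0, 0, 0.0655, 1, 35, -25, -10, 0, 0, 0.0655, 1, 35, -25, -10, 0, 0, 0.0655, 1, 35, -25, -10, 0, 0, 0.0655, 1, 35, -25, -10, 0, 0, 0.0655, 1, 35, -25, -10, 0, 0, 0.0655, 1, 35, -25, -10, 0, 0, 0.0655, 1, 37, -25, -20, 0, 0, 0.0655, 1], force=20)

```text
time_s: 1.1
tool_pos: [0.4565, 0.3998, 0.1239]
tool_rot: [-0.385, 3.117, 0.001]
force: [0.5, 1.5, -0.3]
grip_width: 0.0915
```

Run:
```python
from h import *
o=readout.get_obs(); print(o)
a=viewer.grab_frame("top");b=viewer.grab_frame("scene")
cv2.imwrite("pics/d.png",np.hstack([crop(a,80,150,200,280,3),crop(b,370,190,490,350,2.4375)]))
```

```text
{'time_s': 1.1, 'joint_positions': array([ 6.20913743e-01,  5.64421299e-01,  1.49417283e+00,  4.99304033e-05,
        1.08205786e+00, -1.19536820e+00]), 'qd': array([-5.67150846e-01,  2.99523295e-01, -4.28070165e-02, -1.04709029e-03,
       -2.53436924e-01, -1.08529828e+00]), 'effort': array([ 6.53316155e+00, -9.39086151e+01, -3.06585467e+01, -8.17171857e-02,
        1.38692524e+00,  3.60364035e+00]), 'tool_pos': array([0.45648504, 0.39981545, 0.12386324]), 'tool_rot': array([-3.84505280e-01,  3.11716226e+00,  7.66671773e-04]), 'force': array([ 0.52593985,  1.50534924, -0.31301462]), 'moment': array([0.07888863, 0.06002791, 0.02003163]), 'grip_width': 0.09145492543335884}
```

View pics/d.png

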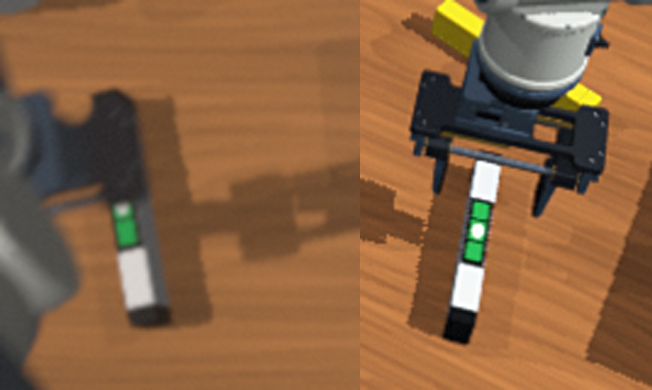

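play_rows(increments=[0, 0, -25, 0, 0, 0, 1, 0, 0, -30, 0, 0, 0, 1, 0, 0, -30, 0, 0, 0, 1, 0, 0, -17, 0, 0, 0, 1, 0, 0, -8, 0, 0, 0, 1, 0, 0, 0, 0, 0, 0, 0, 0, 0, 0, 0, 0, 0, 0, 0, 0, 0, 0, 0, 0, 0, 0, 0, 0, 0, 0, 0, 0, 0, 0, 0, 0, 0, 0, 0], force=30)

```text
time_s: 2.45
tool_pos: [0.4553, 0.4006, 0.0141]
tool_rot: [-0.381, 3.118, 0.0]
force: [0.3, -0.5, -1.2]
grip_width: 0.0438
```

Run:
```python
from h import *
o=readout.get_obs(); print(o['tool_pos'],o['grip_width'],o['force'])
print(proj("scene",o['tool_pos']),proj("scene",[.455,.4,.047]))
M=R.from_rotvec(o["tool_rot"]).as_matrix(); print(np.arctan2(M[1,1],M[0,1]),M.round(3))
b=viewer.grab_frame("scene")
cv2.imwrite("pics/e.png",crop(b,370,190,490,350,4))
```

```text
[0.45527049 0.40056082 0.01411776] 0.043768988283551226 [ 0.32737057 -0.45310807 -1.17895371]
[415.92349387 291.52838684] [417.97388103 284.39205647]
1.8139711881065899 [[-0.971 -0.241  0.   ]
 [-0.241  0.971  0.   ]
 [-0.     0.    -1.   ]]
```

View pics/e.png

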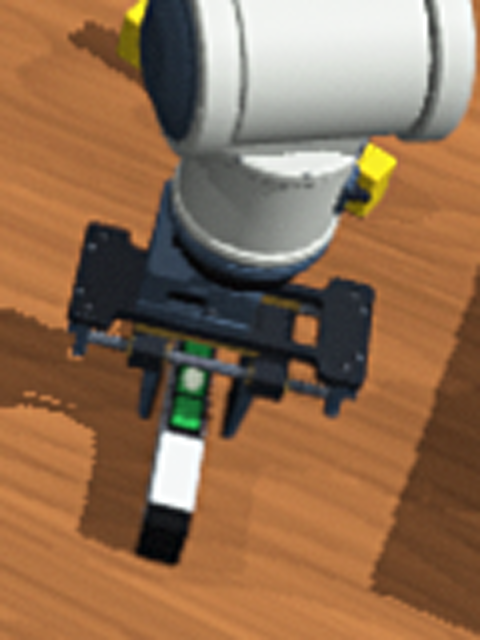

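play_rows(increments=[0, 0, 0, 0, 0, 0, 0, 0, 0, 0, 0, 0, 0, 0, 0, 0, 0, 0, 0, 0, 0, 0, 0, 0, 0, 0, 0, 0])

```text
time_s: 3.0
tool_pos: [0.4552, 0.4004, 0.0139]
tool_rot: [0.381, -3.118, 0.0]
force: [0.1, -4.2, 2.5]
grip_width: 0.025
```

play_rows(increments=[0, 0, 30, 0, 0, 0, 0, 0, 0, 45, 0, 0, 0, 0, 0, 0, 45, 0, 0, 0, 0, 0, 0, 36, 0, 0, 0, 0, 5, -15, 10, 0, 0, -0.07, 0, 15, -40, 0, 0, 0, -0.16, 0, 15, -40, 0, 0, 0, -0.16, 0, 15, -40, 0, 0, 0, -0.16, 0, 15, -40, 0, 0, 0, -0.16, 0, 15, -40, 0, 0, 0, -0.16, 0, 15, -40, 0, 0, 0, -0.16, 0])

```text
time_s: 4.38
tool_pos: [0.5503, 0.1443, 0.1796]
tool_rot: [-1.212, -2.898, -0.0]
force: [0.9, 0.3, -3.7]
grip_width: 0.0259
```

play_rows(increments=[15, -40, 0, 0, 0, -0.16, 0, 15, -40, 0, 0, 0, -0.16, 0, 15, -40, 0, 0, 0, -0.16, 0, 17, -39, 0, 0, 0, -0.16, 0, 15, -40, 0, 0, 0, -0.161, 0, 0, 0, 0, -0.0337, -0.0049, 0, 0, 0, 0, 0, 0, 0, 0, 0])

```text
time_s: 5.25
tool_pos: [0.6266, -0.0526, 0.1794]
tool_rot: [2.219, 2.186, -0.032]
force: [-1.0, 0.2, -3.3]
grip_width: 0.0261
```

Run:
```python
from h import *
o=readout.get_obs(); print(o['time_s'],o['tool_pos'],o['grip_width'],o['force'],o['joint_positions'])
M=R.from_rotvec(o["tool_rot"]).as_matrix(); print(np.arctan2(M[1,1],M[0,1]),M.round(3))
a=viewer.grab_frame("top");b=viewer.grab_frame("scene")
cv2.imwrite("pics/f.png",np.vstack([crop(a,190,90,390,200,3.5),crop(b,140,150,340,320,3.5)])[:,:800])
```

```text
5.25 [ 0.6266053  -0.0525708   0.17943711] 0.026082293915988423 [-1.02606261  0.19986973 -3.3312511 ] [-0.16041556  0.52888878  1.38381267 -0.03445653  1.21998361 -0.13348573]
-0.015159582293972079 [[ 0.015  1.     0.004]
 [ 0.999 -0.015 -0.033]
 [-0.033  0.004 -0.999]]
```

View pics/f.png

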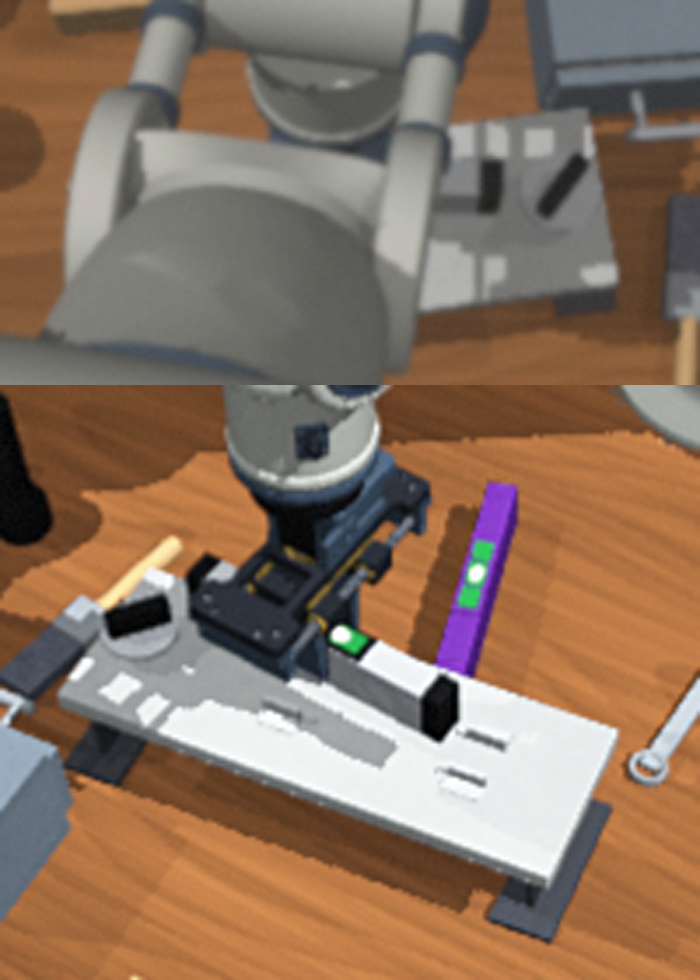

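play_rows(increments=[-7, 20, -10, 0, 0, 0.08, 0, -7, 19, -15, 0, 0, 0.078, 0, 0, 0, -14, 0, 0, 0, 0, 0, 0, 0, 0, 0, 0, 0, 0, 0, 0, 0, 0, 0, 0])

```text
time_s: 5.98
tool_pos: [0.6137, -0.0148, 0.1413]
tool_rot: [2.041, 2.349, -0.027]
force: [-0.1, -0.6, -3.2]
grip_width: 0.0258
```

Run:
```python
from h import *
o=readout.get_obs(); print(o['time_s'],o['tool_pos'],o['grip_width'],o['force'],o['joint_positions'])
M=R.from_rotvec(o["tool_rot"]).as_matrix(); print(np.arctan2(M[1,1],M[0,1]),M.round(3))
b=viewer.grab_frame("scene")
cv2.imwrite("pics/g.png",crop(b,170,190,330,310,5))
# predicted pixels: level top ends / bottom edges given gripper pose; clips
C=o['tool_pos']; 
for l in (-.11,.11):
  for w in(-.013,.013):
    P=C+M@np.array([l,w,0.014]); Q=C+M@np.array([l,w,-.031]); f=lambda u:((u-[170,190])*5).round(0)
    print(l,w,P.round(4),f(proj("scene",P)),f(proj("scene",Q)))
```

```text
5.975 [ 0.61368626 -0.01481515  0.14134646] 0.02584794141680583 [-0.05179688 -0.59544661 -3.21150215] [-0.10334867  0.54816357  1.46855081 -0.03489308  1.11101315 -0.22831361]
0.14033702763359399 [[-0.14   0.99   0.011]
 [ 0.99   0.14  -0.033]
 [-0.034  0.006 -0.999]]
-0.11 -0.013 [ 0.6163 -0.1259  0.131 ] [209. 175.] [202. 119.]
-0.11 0.013 [ 0.6421 -0.1223  0.1311] [185. 210.] [177. 155.]
0.11 -0.013 [0.5856 0.0918 0.1236] [594. 313.] [597. 259.]
0.11 0.013 [0.6114 0.0954 0.1237] [574. 352.] [576. 298.]
```

View pics/g.png

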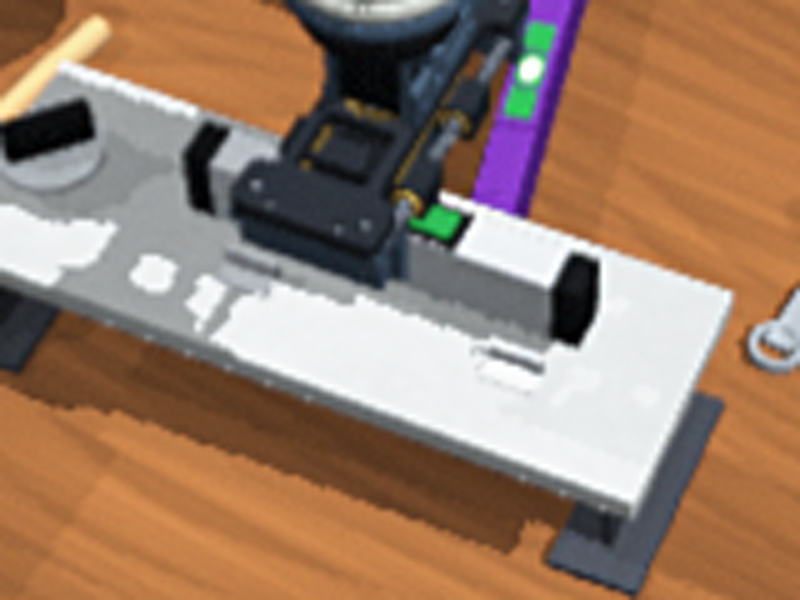

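play_rows(increments=[-1, 1.5, -8, 0, 0, 0, 0, 0, 0, -8, 0, 0, 0, 0, 0, 0, -5, 0, 0, 0, 0, 0, 0, 0, 0, 0, 0, 0])

```text
time_s: 6.52
tool_pos: [0.6119, -0.013, 0.1194]
tool_rot: [2.041, 2.351, -0.029]
force: [0.3, -0.1, -4.6]
grip_width: 0.0259
```

play_rows(increments=[0, 0, -3, 0, 0, 0, 0, 0, 0, -3, 0, 0, 0, 0, 0, 0, 0, 0, 0, 0, 0])

```text
time_s: 6.9
tool_pos: [0.6127, -0.0136, 0.1151]
tool_rot: [2.039, 2.349, -0.028]
force: [-4.5, -3.7, 12.7]
grip_width: 0.0263
```

Run:
```python
from h import *
b=viewer.grab_frame("scene")
cv2.imwrite("pics/i.png",crop(b,170,190,330,310,5))
```

```text
(no output)
```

View pics/i.png

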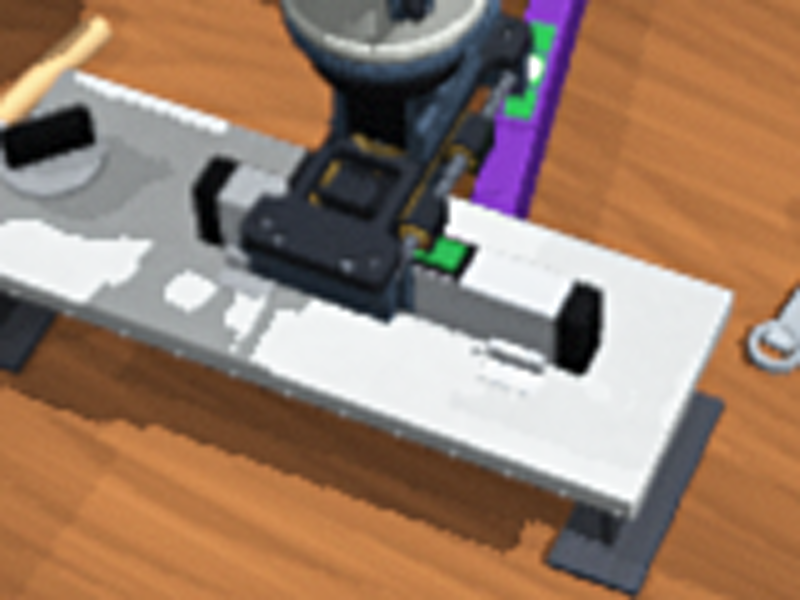

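play_rows(increments=[0, 0, 1, 0, 0, 0, 0.6, 0, 0, 0, 0, 0, 0, 0.6, 0, 0, 0, 0, 0, 0, 0.6, 0, 0, 0, 0, 0, 0, 0.6, 0, 0, 10, 0, 0, 0, 0.6, 0, 0, 25, 0, 0, 0, 0.6, 0, 0, 45, 0, 0, 0, 0.6, 0, 0, 45, 0, 0, 0, 0.6, -60, 0, 0, 0, 0, 0, 0.6, -60, 0, 0, 0, 0, 0, 0.6, -30, 0, 0, 0, 0, 0, 0.6, 0, 0, 0, 0, 0, 0, 0.6])

```text
time_s: 8.45
tool_pos: [0.4606, -0.0128, 0.2408]
tool_rot: [2.04, 2.35, -0.027]
force: [0.1, 0.1, 0.0]
grip_width: 0.0548
```

Run:
```python
from h import *
o=readout.get_obs(); print(o)
b=viewer.grab_frame("scene");a=viewer.grab_frame("top")
cv2.imwrite("pics/j.png",crop(b,150,190,330,310,4.4))
cv2.imwrite("pics/k.png",crop(a,200,110,380,200,4.4))
```

```text
{'time_s': 8.45, 'joint_positions': array([-0.13384354,  0.22646341,  1.7015506 , -0.0330957 ,  1.19890239,
       -0.26287911]), 'qd': array([ 0.00363022,  0.04275042, -0.07077565,  0.00084206, -0.00434037,
        0.00500251]), 'effort': array([ 4.96554631e-02, -6.23099399e+01, -3.28202891e+01, -1.95885245e-01,
        1.45075042e-01, -1.30680115e-01]), 'tool_pos': array([ 0.46055269, -0.01284475,  0.24083609]), 'tool_rot': array([ 2.04031757,  2.34998736, -0.02741413]), 'force': array([0.13679564, 0.06125933, 0.02843561]), 'moment': array([-0.12245173, -0.00421855, -0.03935208]), 'grip_width': 0.054785815592666404}
```

View pics/j.png

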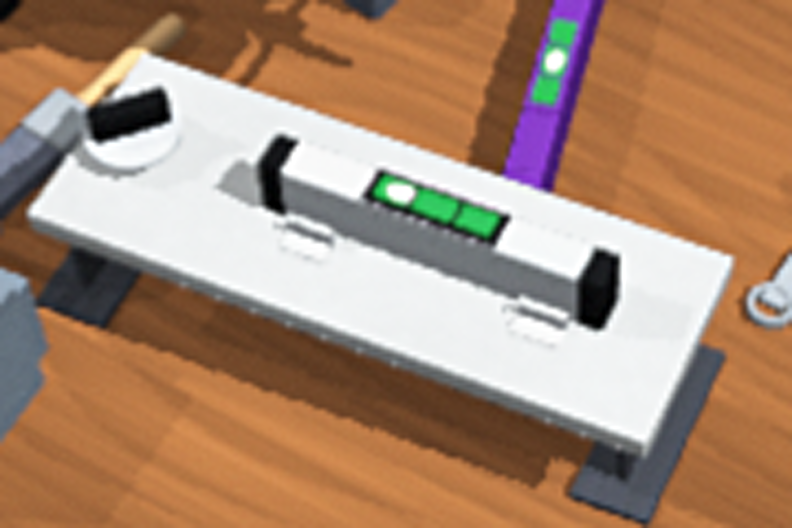

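View pics/k.png

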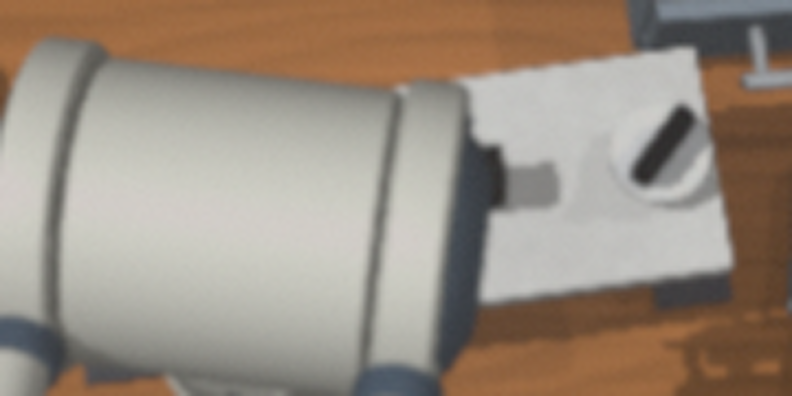

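```bash
cat >> fit.py <<'E'
print("-----")
cx,cy,yaw,t,z0,s,_=f.x
Rm=R.from_euler("ZX",[yaw,-t]).as_matrix(); o=np.array([cx,cy,z0])
for l in(-.11,.11):
  for w in(-.013,.013):
    for z in(0,.045): print(l,w,z,((proj("scene",o+Rm@[w,l,z])-[150,190])*4.4).round(0))
print("vial",((proj("scene",o+Rm@[0,0,.047])-[150,190])*4.4).round(0))
# knob: bar ends pixels
for nm,pts,x0,y0,sc,z in(("top",[(687,110),(641,182)],200,110,4.4,.149),("scene",[(90,117),(168,98)],150,190,4.4,.149)):
    W=[onz(nm,*u,z) for u in px(pts,x0,y0,sc)]; d=W[0]-W[1]
    print(nm,(W[0]+W[1])/2,np.linalg.norm(d),np.arctan2(d[1],d[0]))
E
python3 fit.py | sed -n '/-----/,$p'
python3 - <<'E'
from h import *
b=cv2.imread("pics/top0.png"); cv2.imwrite("pics/l.png",crop(b,330,125,375,165,10))
b=cv2.imread("pics/scene0.png"); cv2.imwrite("pics/m.png",crop(b,160,200,205,240,10))
E
```

```text
-----
-0.11 -0.013 0 [281. 184.]
-0.11 -0.013 0.045 [275. 137.]
-0.11 0.013 0 [260. 216.]
-0.11 0.013 0.045 [254. 169.]
0.11 -0.013 0 [616. 305.]
0.11 -0.013 0.045 [618. 259.]
0.11 0.013 0 [598. 339.]
0.11 0.013 0.045 [600. 293.]
vial [433. 211.]
top [ 0.64005666 -0.21290147  0.149     ] 0.051947130802690235 -0.5587512788447335
scene [ 0.64157773 -0.21241219  0.149     ] 0.0474961239800139 -0.7139128062894268
```

View pics/l.png

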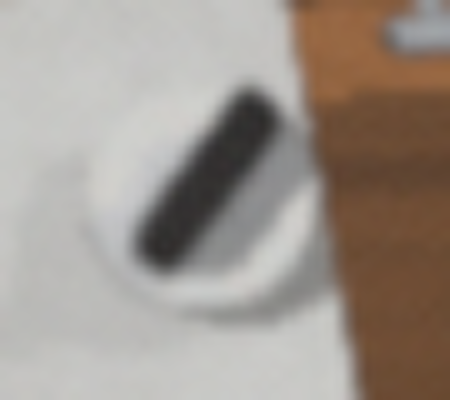

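View pics/m.png

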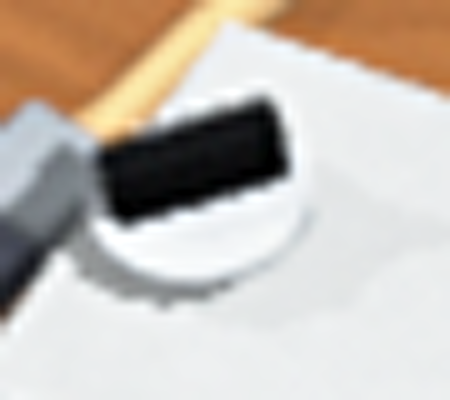

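Run:
```python
from h import *
def g(nm,pts,x0,y0,z):
    W=[onz(nm,(x+.5)/10-.5+x0,(y+.5)/10-.5+y0,z) for x,y in pts]; d=W[0]-W[1]
    print(nm,((W[0]+W[1])/2).round(4),np.linalg.norm(d).round(4),np.arctan2(d[1],d[0]).round(3))
g("scene",[(100,152),(265,97)],160,200,.149)
g("scene",[(125,222),(288,175)],160,200,.126)
g("top",[(233,85),(137,240)],330,125,.149)
g("top",[(277,120),(172,272)],330,125,.149)
```

```text
scene [ 0.6375 -0.2195  0.149 ] 0.0456 -0.599
scene [ 0.641  -0.2132  0.126 ] 0.0448 -0.66
top [ 0.6453 -0.2067  0.149 ] 0.0488 -0.544
top [ 0.6365 -0.2166  0.149 ] 0.0493 -0.594
```

play_rows(increments=[0, 0, 0, 0.0335, 0.006, 0, 0.6, 18, -20, 0, 0, 0, -0.16, 0.6, 18, -20, 0, 0, 0, -0.16, 0.6, 18, -20, 0, 0, 0, -0.16, 0.6, 18, -20, 0, 0, 0, -0.16, 0.6, 18, -20, 0, 0, 0, -0.16, 0.6, 18, -20, 0, 0, 0, -0.16, 0.6, 18, -20, 0, 0, 0, -0.16, 0.6, 18, -20, 0, 0, 0, -0.16, 0.6, 18, -20, 0, 0, 0, -0.16, 0.6, 18, -20, 0, 0, 0, -0.16, 0.6, 0, 0, 0, 0, 0, -0.16, 0.6])

```text
time_s: 10.05
tool_pos: [0.6436, -0.2149, 0.2388]
tool_rot: [3.138, -0.085, 0.0]
force: [-0.5, 0.4, 0.3]
grip_width: 0.0547
```

play_rows(increments=[0, 0, -15, 0, 0, -0.16, 0.6, 0, 0, -15, 0, 0, -0.16, 0.6, 0, 0, -15, 0, 0, -0.16, 0.6, 0, 0, -15, 0, 0, -0.05, 0.6, 0, 0, 0, 0, 0, 0, 0.6, 0, 0, 0, 0, 0, 0, 0.6])

```text
time_s: 10.8
tool_pos: [0.6427, -0.2134, 0.1802]
tool_rot: [3.008, -0.893, -0.001]
force: [-0.2, 0.8, 0.5]
grip_width: 0.0546
```

```bash
cat > st.py <<'E'
from h import *
import sys
o=readout.get_obs(); print(o['time_s'],o['tool_pos'],o['grip_width'],o['force'],o['joint_positions'].round(3))
M=R.from_rotvec(o["tool_rot"]).as_matrix(); print(np.arctan2(M[1,1],M[0,1]),M.round(3))
b=viewer.grab_frame("scene")
cv2.imwrite(sys.argv[1],crop(b,150,170,310,290,5))
E
python3 st.py pics/n.png
```

```text
10.8 [ 0.64269292 -0.21340734  0.18018768] 0.05460545143998719 [-0.24427837  0.75847364  0.49965472] [-0.407  0.598  1.245 -0.004  1.299  1.742]
-2.1478352795821416 [[ 0.838 -0.546 -0.002]
 [-0.546 -0.838 -0.003]
 [ 0.001  0.004 -1.   ]]
```

View pics/n.png

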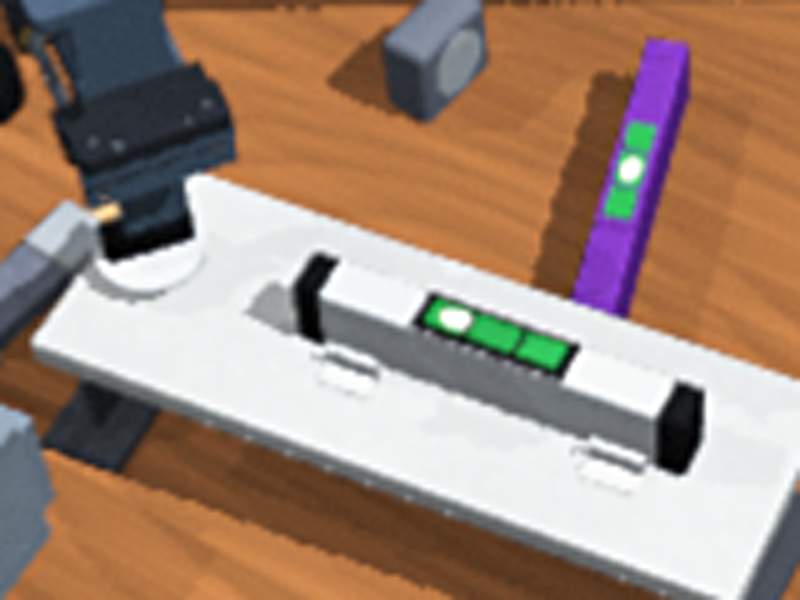

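play_rows(increments=[-1, 0.5, -20, 0, 0, 0, 0.6, 0, 0, -20, 0, 0, 0, 0.6, 0, 0, -10, 0, 0, 0, 0.6, 0, 0, 0, 0, 0, 0, 0, 0, 0, 0, 0, 0, 0, 0, 0, 0, 0, 0, 0, 0, 0, 0, 0, 0, 0, 0, 0, 0, 0, 0, 0, 0, 0, 0, 0, 0, 0, 0, 0, 0, 0, 0], force=30)

```text
time_s: 11.98
tool_pos: [0.6412, -0.2131, 0.1302]
tool_rot: [3.006, -0.895, -0.001]
force: [-2.6, -5.1, 2.7]
grip_width: 0.0137
```

```bash
python3 st.py pics/o.png
```

```text
11.975 [ 0.64118445 -0.21305981  0.13020452] 0.013742885831406855 [-2.64624244 -5.13073818  2.72565516] [-0.407  0.645  1.301 -0.005  1.195  1.745]
-2.149220453386727 [[ 0.837 -0.547 -0.002]
 [-0.547 -0.837 -0.005]
 [ 0.001  0.005 -1.   ]]
```

View pics/o.png

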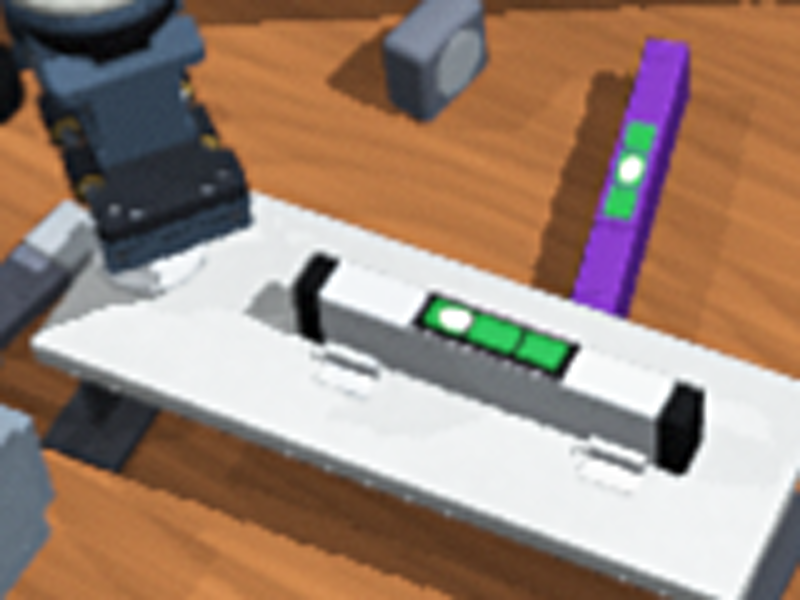

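play_rows(increments=[0, 0, -2, 0, 0, 0, 0, 0, 0, -2, 0, 0, 0, 0, 0, 0, -2, 0, 0, 0, 0, 0, 0, 0, 0, 0, 0, 0])

```text
time_s: 12.52
tool_pos: [0.6413, -0.2136, 0.1243]
tool_rot: [3.006, -0.895, 0.0]
force: [-3.2, -7.6, 5.4]
grip_width: 0.0138
```

play_rows(increments=[0, 0, -1, 0, 0, 0, 0, 0, 0, 0, 0, 0, 0, 0])

```text
time_s: 12.78
tool_pos: [0.6413, -0.2136, 0.1236]
tool_rot: [3.006, -0.895, 0.0]
force: [-4.0, -9.3, 7.0]
grip_width: 0.0139
```

play_rows(increments=[0, 0, -1, 0, 0, 0, 0, 0, 0, 0, 0, 0, 0, 0])

```text
time_s: 13.02
tool_pos: [0.6413, -0.2137, 0.1232]
tool_rot: [3.005, -0.895, 0.001]
force: [-5.6, -8.3, 14.0]
grip_width: 0.0142
```

play_rows(increments=[-0.3, -0.7, -0.3, 0, 0, 0, 0, 0, 0, 0, 0, 0, 0, 0, 0, 0, 0, 0, 0, 0, 0, 0, 0, 0, 0, 0, 0, 0, 0, 0, 0, 0, 0, 0, 0, 0, 0, 0, 0, 0, 0, 0, 0, 0, 0, 0, 0, 0, 0, 0, 0, 0, 0, 0, 0, 0])

```text
time_s: 14.02
tool_pos: [0.6413, -0.2138, 0.1231]
tool_rot: [3.006, -0.895, 0.002]
force: [-4.8, -3.5, 15.6]
grip_width: 0.014
```

```bash
python3 st.py pics/p.png
```

```text
14.025 [ 0.64129459 -0.21382473  0.12309442] 0.01395137381713996 [-4.84084078 -3.53120041 15.56348809] [-0.408  0.652  1.308 -0.005  1.179  1.744]
-2.1492748574980602 [[ 0.837 -0.547 -0.   ]
 [-0.547 -0.837 -0.005]
 [ 0.002  0.004 -1.   ]]
```

View pics/p.png

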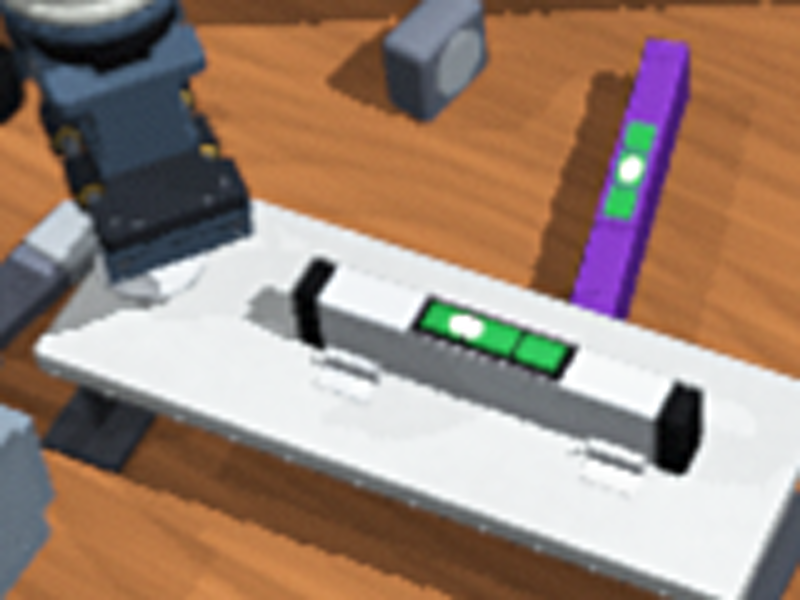

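play_rows(increments=[0, 0, 0, 0, 0, 0.1, 0, 0, 0, 0, 0, 0, 0.1, 0, 0, 0, 0, 0, 0, 0.1, 0, 0, 0, 0, 0, 0, 0.1, 0, 0, 0, 0, 0, 0, 0.1, 0, 0, 0, 0, 0, 0, 0.1, 0, 0, 0, 0, 0, 0, 0.1, 0, 0, 0, 0, 0, 0, 0.1, 0])

```text
time_s: 15.08
tool_pos: [0.6413, -0.2161, 0.1232]
tool_rot: [3.113, 0.351, 0.003]
force: [-6.7, -19.9, 12.7]
grip_width: 0.0139
```

play_rows(increments=[0, 0, 0, 0, 0, 0.1, 0, 0, 0, 0, 0, 0, 0, 0, 0, 0, 0, 0, 0, 0, 0, 0, 0, 0, 0, 0, 0, 0, 0, 0, 0, 0, 0, 0, 0, 0, 0, 0, 0, 0, 0, 0, 0, 0, 0, 0, 0, 0, 0, 0, 0, 0, 0, 0, 0, 0, 0, 0, 0, 0, 0, 0, 0, 0, 0, 0, 0, 0, 0, 0, 0, 0, 0, 0, 0, 0, 0, 0, 0, 0, 0, 0, 0, 0])

```text
time_s: 16.58
tool_pos: [0.6414, -0.2164, 0.1232]
tool_rot: [3.092, 0.501, 0.004]
force: [-5.4, -20.2, 13.0]
grip_width: 0.0135
```

```bash
python3 st.py pics/q.png
```

```text
16.575 [ 0.64138515 -0.21640665  0.12320917] 0.01351150196121957 [ -5.44278928 -20.21218269  12.96665018] [-0.41   0.651  1.311 -0.007  1.173  0.842]
-1.2495178495549444 [[ 0.949  0.316  0.004]
 [ 0.316 -0.949 -0.009]
 [ 0.001  0.01  -1.   ]]
```

View pics/q.png

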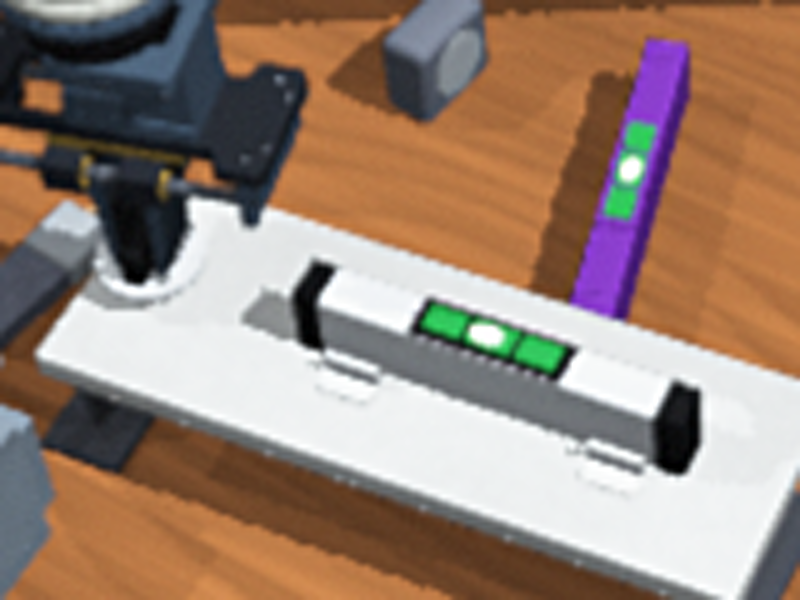

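play_rows(increments=[0, -1, -0.2, 0, 0, 0.08, 0, -0.3, -1, 0, 0, 0, 0.08, 0, 0, 0, 0, 0, 0, 0, 0, 0, 0, 0, 0, 0, 0, 0, 0, 0, 0, 0, 0, 0, 0, 0, 0, 0, 0, 0, 0, 0, 0, 0, 0, 0, 0, 0, 0, 0, 0, 0, 0, 0, 0, 0, 0, 0, 0, 0, 0, 0, 0, 0, 0, 0, 0, 0, 0, 0, 0, 0, 0, 0, 0, 0, 0, 0, 0, 0, 0, 0, 0, 0])

```text
time_s: 18.12
tool_pos: [0.6415, -0.2172, 0.1231]
tool_rot: [3.043, 0.747, 0.005]
force: [-3.7, -11.8, 13.8]
grip_width: 0.0139
```

```bash
python3 st.py pics/r.png; python3 -c "
from h import *
b=viewer.grab_frame('scene');cv2.imwrite('pics/s.png',crop(b,225,220,275,255,16))"
```

```text
18.125 [ 0.6414584  -0.21716586  0.1230747 ] 0.013872543775313781 [ -3.73772539 -11.77283327  13.80721451] [-0.412  0.651  1.311 -0.005  1.172  0.679]
-1.0892601758337528 [[ 0.886  0.463  0.005]
 [ 0.463 -0.886 -0.007]
 [ 0.001  0.008 -1.   ]]
```

View pics/s.png

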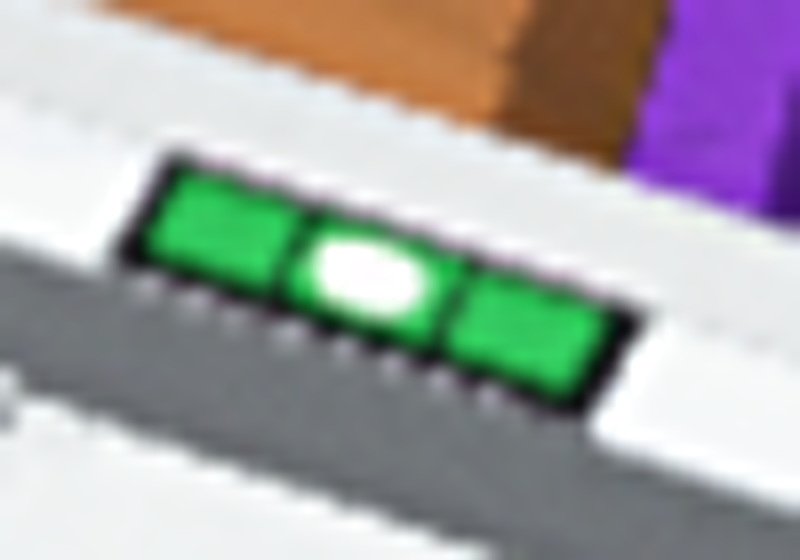

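View pics/r.png

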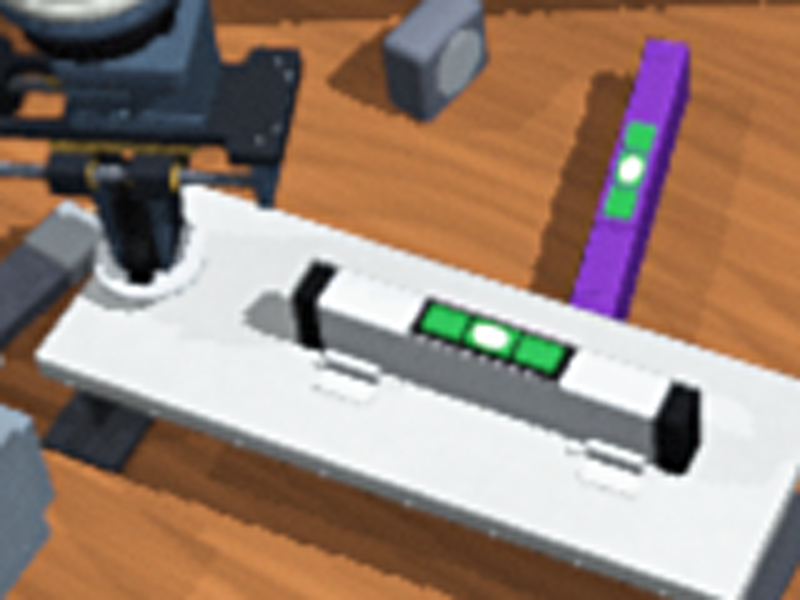

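play_rows(increments=[0, -0.5, -0.3, 0, 0, 0.06, 0, 0, 0, 0, 0, 0, 0, 0, 0, 0, 0, 0, 0, 0, 0, 0, 0, 0, 0, 0, 0, 0, 0, 0, 0, 0, 0, 0, 0, 0, 0, 0, 0, 0, 0, 0, 0, 0, 0, 0, 0, 0, 0, 0, 0, 0, 0, 0, 0, 0, 0, 0, 0, 0, 0, 0, 0, 0, 0, 0, 0, 0, 0, 0, 0, 0, 0, 0, 0, 0, 0, 0, 0, 0, 0, 0, 0, 0])

```text
time_s: 19.73
tool_pos: [0.6415, -0.2174, 0.123]
tool_rot: [3.02, 0.838, 0.005]
force: [-4.1, -9.1, 16.4]
grip_width: 0.0138
```

play_rows(increments=[0, 0, 0, 0, 0, 0, 0, 0, 0, 0, 0, 0, 0, 0, 0, 0, 0, 0, 0, 0, 0, 0, 0, 0, 0, 0, 0, 0, 0, 0, 0, 0, 0, 0, 0, 0, 0, 0, 0, 0, 0, 0, 0, 0, 0, 0, 0, 0, 0, 0, 0, 0, 0, 0, 0, 0])

```text
time_s: 20.72
tool_pos: [0.6416, -0.2174, 0.123]
tool_rot: [3.02, 0.838, 0.006]
force: [-3.4, -8.4, 16.7]
grip_width: 0.0138
```

```bash
python3 st.py pics/t.png; python3 -c "
from h import *
b=viewer.grab_frame('scene');cv2.imwrite('pics/u.png',crop(b,225,220,275,255,16));cv2.imwrite('pics/v.png',b)"
```

```text
20.725 [ 0.64157696 -0.21739772  0.12302467] 0.01384532265993831 [-3.42892823 -8.43070512 16.69982467] [-0.413  0.651  1.311 -0.004  1.172  0.618]
-1.0292212413556074 [[ 0.857  0.515  0.005]
 [ 0.515 -0.857 -0.007]
 [ 0.001  0.008 -1.   ]]
```

View pics/u.png

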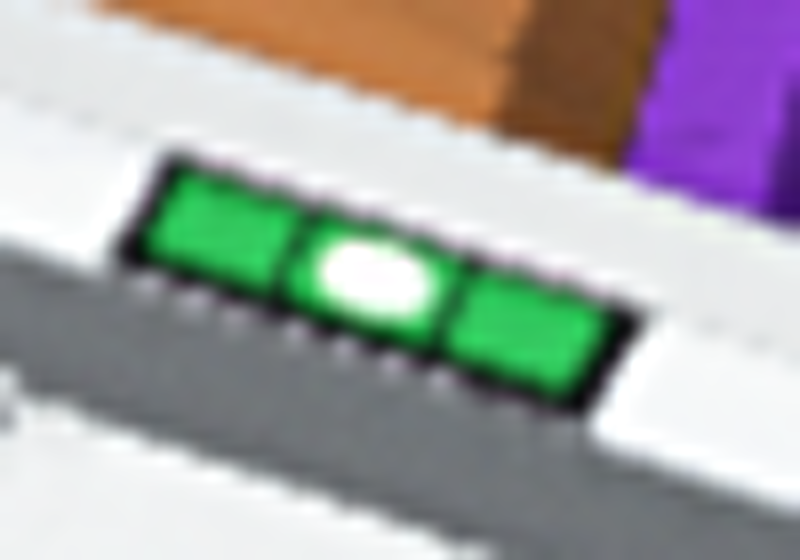

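View pics/v.png

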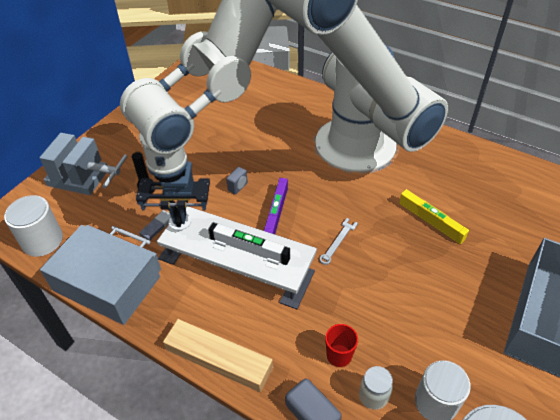

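```bash
python3 -c "
from h import *
print(bot.hand_in()); o=readout.get_obs(); print(o['time_s'],o['force'])"
```

```text
the job is handed in; nothing more can be done
None
the job is handed in; nothing more can be done
```

I seated the level vial-up in both clips and let go of it. I then gripped the bar knob, pressed the foot onto its bracket and turned the knob about 1.1 rad anticlockwise. I handed the job in at about 20.8 s, with the grip and the push still held.

**Bubble:** In the last picture it lies between the lines, about 0.5 mm from their midpoint. Viewing it at an angle could hide another 1 to 2 mm, still within the 4 mm allowed.

**Knob and foot:** The fingers are closed on the bar at 13.8 mm with the grip set to 30 N. The push is about 16.7 N. The force jumped from 7 to 14 N over 0.4 mm as the foot met the bracket. The pad force itself can't be read; I estimate it at 7 to 11 N.

**Level:** Its top corners match where a seated level should appear. The lower corner of the end cap looked about 2 pixels high. It looked the same while the level hung above the shelf, so I took it as a measurement error. A final touch of about 13 N marked the level reaching the shelf.

**Side load:** About 8 N sideways remained on the knob, because my first estimate of its position was a few millimetres off.

**Bystanders:** I saw no sign that any had been moved, but I did not measure them. The torch and brush are partly hidden by the arm in the last picture.

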